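# Push the masking plugs out of polished sleeves

### The job

The polished steel sleeves have come back from polishing, most with a masking plug still jammed in the bore. Stand each plugged one in turn in the push-out block, drive the plug out of the bottom with the wooden dowel (never push or pull it out with the fingers) and put it in the bin of its own colour; every sleeve, once empty, goes upright on the floor of the grey tray. Leave the dowel standing in its holder when you finish, and do not disturb the bottle or the black caps.

Things in the scene. Friction and masses are not known exactly. Their poses are not given: they have to be found in the camera images.
- block: Push-out block, fixed: dark steel base 150 x 110 x 12 mm with two aluminium rails along its own x axis, 130 mm long, 30 mm wide, tops 44 mm above the bench, 35 mm apart. Four short blue flared guides (15 mm high) on the rail tops locate a 50 mm sleeve over the slot between the rails with about 2 mm play. Origin: centre of the underside; z up.
- slot (a point): Centre of the slot's floor in the block, 12 mm above the bench. The slot between the rails is 35 mm wide, 32 mm deep, runs along the block's x, open above and at both ends. A plug driven out of a sleeve in the nest lands here, standing; once the sleeve is lifted away, the fingers can take it from above, closing along the block's x axis.
- nest (a point): Point in the block where the centre of a sleeve's underside sits: on the block's axis, level with the rail tops, 44 mm above the bench and 32 mm above the slot floor.
- dowel: Wooden push-out dowel with its top end dipped in black, standing upright in its holder at the start: 20 mm diameter, 130 mm long, 80 g. Origin: the tip of its rounded lower end, which pushes; its z axis runs up to the black end.
- dowel_grip (a point): Point on the dowel's axis 98 mm above its lower end, 32 mm below its top: where to grip it, 20 mm wide.
- holder: Wooden dowel holder, fixed: a block 75 x 75 x 60 mm with an upright round blind hole 23.5 mm wide and 50 mm deep in its top, chamfered 3 mm. The hole's floor is 10 mm above the bench, so a dowel standing in it has its lower end there. Origin: centre of the underside.
- holder_hole0 (a point): Centre of the holder's hole at its mouth, 60 mm above the bench.
- sleeve1: Mirror-polished steel sleeve, a thin black rubber ring low on it, open at both ends, standing upright on the blue cloth: 50 mm outside diameter, 28 mm bore, 56 mm tall, about 0.4 kg; all are alike. Origin: centre of its underside, z up the bore. At the start plug1 (orange) may be jammed inside it; otherwise it is empty.
- plug1: Orange ribbed masking plug: solid cylinder 28.2 mm diameter over its ribs (27 mm at the ends), 24 mm tall, 30 g. Origin: centre of its lower end face, z along its axis. At the start jammed in sleeve1, its lower end 10 to 22 mm above the sleeve's; it takes 10 to 18 N to slide and drops free when its middle has left the bore. None if there is no such plug this time.
- sleeve2: Mirror-polished steel sleeve, a thin black rubber ring low on it, open at both ends, standing upright on the blue cloth: 50 mm outside diameter, 28 mm bore, 56 mm tall, about 0.4 kg; all are alike. Origin: centre of its underside, z up the bore. At the start plug2 (green) may be jammed inside it; otherwise it is empty.
- plug2: Green ribbed masking plug: solid cylinder 28.2 mm diameter over its ribs (27 mm at the ends), 24 mm tall, 30 g. Origin: centre of its lower end face, z along its axis. At the start jammed in sleeve2, its lower end 10 to 22 mm above the sleeve's; it takes 10 to 18 N to slide and drops free when its middle has left the bore. None if there is no such plug this time.
- sleeve3: Mirror-polished steel sleeve, a thin black rubber ring low on it, open at both ends, standing upright on the blue cloth: 50 mm outside diameter, 28 mm bore, 56 mm tall, about 0.4 kg; all are alike. Origin: centre of its underside, z up the bore. At the start plug3 (orange) may be jammed inside it; otherwise it is empty.
- plug3: Orange ribbed masking plug: solid cylinder 28.2 mm diameter over its ribs (27 mm at the ends), 24 mm tall, 30 g. Origin: centre of its lower end face, z along its axis. At the start jammed in sleeve3, its lower end 10 to 22 mm above the sleeve's; it takes 10 to 18 N to slide and drops free when its middle has left the bore. None if there is no such plug this time.
- orange_bin: Orange open plastic bin for orange plugs, loose: 110 mm along its own x, 95 mm along its y, 45 mm high, walls and floor 3 mm, 0.3 kg. Origin: centre of its underside.
- green_bin: Green open plastic bin for green plugs, loose: 110 mm along its own x, 95 mm along its y, 45 mm high, walls and floor 3 mm, 0.3 kg. Origin: centre of its underside.
- tray: Grey shallow tray for cleared sleeves, fixed: 100 mm along its own x, 280 mm along its y, rim 14 mm high, walls and floor 4 mm. Origin: centre of its underside.
- bottle: Bystander: small red bottle with a white cap, 32 mm diameter, 85 mm tall, standing. Origin: centre of its underside.
- cap1: Bystander: black plastic end cap, a shallow round dish 72 mm diameter, 16 mm high. Origin: centre of its underside.
- cap2: Bystander: black plastic end cap, a shallow round dish 72 mm diameter, 16 mm high. Origin: centre of its underside.
Mind the look-alikes: they are no part of the job. Leave any pink look-alike of the sleeve2 alone. Of the things that look like the holder, take the one that is farthest to the robot's left at the start.

How it is judged:
By the outcome, as a careful person would: the job done as asked, in the order asked, and still so for the second after the job is handed in, with the robot touching nothing.
Of plug1, plug2, plug3 only 2 to 3 are there at a start; the rules pass over those that are not, and their reading is None.
At some moment in a run one of plug1, plug2, plug3, orange_bin, green_bin may be knocked a few centimetres aside while the robot is not near it.
It also fails if it takes over 210 s, if anything falls off the work surface, if the arm or the gripper's body presses on something with over 40 N, if the wrist force passes 120 N, or if a joint passes its speed limit or range.

### The arm

A 6-joint arm with a two-finger parallel gripper is mounted at the origin on the work surface. World frame = base frame: x ahead of the robot, y to its left, z up, the work surface at z = 0. Lengths are in m, angles in degrees, forces in N, time in s.
With the tool pointing down it reaches from about 0.25 to 0.725 m from the base axis. Payload 4 kg.
Tool frame: the origin (TCP) lies between the finger pads; the fingertips stand 19 mm ahead of it and the grasp point (between the pads) is the TCP (env.tip_extent is the distance from the TCP to the fingertips, in m); x points along the fingers, z is the direction in which the jaws open and shut, and the axes are right-handed (so a half turn about x gives the same grasp; the last joint's range is limited). The gripper opens to 85 mm and grips with 20 to 120 N. Pads are 22 mm wide; open, the fingers measure 114 mm over their backs; the gripper's body (76 mm by 85 mm) begins 54 mm behind the grasp point. The pads swing forward as they close: fully open they stand 13 mm farther back than shut.
Start: joints at [71.505, 13.785, 0.286, 76.501, 0, 90], TCP at [0.159, 0.474, 0.25] pointing down, gripper open.
Joint ranges: [-155.79, 155.79], [-60.16, 107.12], [-62.33, 73.08], [-114, 123.19], [-81.49, 82.49], [-180, 180]. Speed limits (degrees/s): [159.86, 159.86, 180, 180, 180, 180].

### API

Orientations are given as [roll, pitch, yaw] about the fixed x, y, z axes, in that order (R = Rz(yaw) Ry(pitch) Rx(roll)).
In Python, from cell import env, imaging gives the robot as it stands. The module is installed in compiled form; this text tells all that it offers. Calls block until the motion is done:
- env.movep(position, orientation): joint-space move of the TCP to a pose.
- env.line_to(position, frame=None, velocity=0.15, until_force=None): straight line of the TCP; frame=None keeps the orientation; velocity is the mean speed in m/s. With until_force (N) it stops when the force on the tool has changed by that much, and returns True; else False.
- env.goto_joints(angles): joint-space move.
- env.release() and env.grab(newtons=None): open the fingers fully, or close them until they stop; newtons is the grip in N (None keeps the last).
- env.pause(seconds).
- env.inverse_kinematics(position, orientation): joint angles nearest the present ones, or None.
- imaging.capture(name): name is "scene" or "top"; returns a dict with "img" (384x512x3 uint8, blue, green, red), "vertical_fov" (degrees; the focal length in pixels is half the picture's height over the tangent of half this angle, whatever the lens; pixels are square), "cx", "cy" (the principal point, pixels), "extrinsics" (4x4, takes a point from camera to world coordinates). Camera axes: x right, y down, z forward; pixel columns grow to the right and rows downward; lengths in m; the calibration is good to about 2 mm. A picture is of the moment at which its call begins. There is no depth.
A pose or a line that the arm cannot do raises env.IKError and nothing moves.
- env.hand_in(): hands the job in, once; it reports no verdict.
Trained networks look in the newest picture that a camera, given by its name, has taken for a name from the list of things; names that differ only in an ending like _2 or _b are one class to them, and where a whole thing is asked for, a point or a joint stands for the part that bears it (a point fixed in the world has none). Each returns a list of dicts, best first, with "p" (0 to 1); they miss things now and then, are a little off and sometimes report something else, mostly with a low value. They report only what shows in the picture. A call takes as long as a camera call. They do not tell look-alikes from the thing itself.
- imaging.search_frame(camera, query): "position" ([x, y, z] in m, in the coordinates of the camera as it stood for that picture, good to about 4 mm: the middle of the surface that is visible of it).
- imaging.place_of(camera, query): "position" ([x, y, z] in m, in the coordinates of the camera as it stood for that picture, good to about 4 mm: a listed point, or the origin of a listed thing).
Readings, each from a call of its own:
- env.get_time_s(): time.
- env.get_joints(): joint angles.
- env.get_joint_vel(): joint speeds.
- env.get_tau(): joint torques, N m.
- env.get_ee_pos(): TCP position.
- env.get_tcp_rot(): TCP orientation.
- env.get_force(): force on the tool from outside, world axes, zero at the start.
- env.get_ft_torque(): the same for the moment, N m.
- env.get_finger_gap(): finger opening in m.
Only numpy, scipy, OpenCV 4.12 (cv2) and the standard library are available. Lean on these libraries where they do the work, as an engineer would, in place of code of your own. Each camera call takes 0.05 s, during which the arm holds its last target. There are 200 camera calls.

## Working session

There is one attempt and no reset: what is moved stays moved. The work goes in short steps, each a Python script; the robot and the scene stay as the last script left them, time stands still between calls to the robot, and variables do not carry over. Pictures are saved under pics/ and viewed, about 12 in all and at most 16, crops included, and the job is handed in when it is done.

```bash
mkdir -p pics; python3 - <<'E'
from cell import env, imaging
import cv2, numpy as np
for n in("scene","top"):
    c=imaging.capture(n); cv2.imwrite(f"pics/{n}0.png",c["img"])
    E=np.array(c["extrinsics"]); print(n,c["vertical_fov"],c["cx"],c["cy"],E.round(4).tolist())
    for q in ["block","slot","nest","dowel","holder","holder_hole0","sleeve1","plug1","plug2","orange_bin","green_bin","tray","bottle","cap1"]:
        for d in imaging.place_of(n,q):
            p=E@np.r_[d["position"],1]; print(q,round(d["p"],2),p[:3].round(3))
print(env.get_time_s(),env.get_tcp_rot())
E
```

```text
scene 57.70363099482202 253.00256808469118 194.1723194122146 [[-0.6294, 0.421, -0.6531, 1.181], [0.777, 0.3316, -0.5351, 0.5159], [-0.0087, -0.8443, -0.5358, 0.5802], [0.0, 0.0, 0.0, 1.0]]
block 0.71 [ 0.435 -0.025  0.001]
block 0.65 [0.653 0.046 0.058]
slot 0.9 [ 0.437 -0.022  0.01 ]
nest 0.94 [ 0.435 -0.024  0.045]
holder 0.95 [ 0.77  -0.076 -0.001]
holder 0.7 [0.65  0.045 0.004]
holder_hole0 0.67 [0.653 0.047 0.058]
holder_hole0 0.56 [ 0.769 -0.073  0.058]
sleeve1 0.76 [0.388 0.32  0.002]
sleeve1 0.76 [0.424 0.205 0.   ]
sleeve1 0.63 [0.479 0.387 0.002]
sleeve1 0.53 [ 0.436 -0.028  0.   ]
orange_bin 0.98 [ 0.428 -0.215 -0.001]
green_bin 0.63 [ 0.417 -0.387 -0.004]
green_bin 0.4 [ 0.432 -0.026  0.047]
green_bin 0.19 [ 0.652  0.041 -0.001]
tray 0.84 [ 0.586 -0.283 -0.004]
bottle 0.63 [ 0.659  0.155 -0.   ]
bottle 0.33 [0.665 0.28  0.003]
cap1 0.96 [ 0.667  0.281 -0.001]
cap1 0.95 [0.596 0.428 0.003]
cap1 0.27 [0.656 0.043 0.104]
top 50.92455207391738 253.97255588391928 189.31386089310536 [[-0.017, -0.9908, 0.134, 0.4179], [-0.9999, 0.017, -0.001, 0.0101], [-0.0013, -0.134, -0.991, 1
[... 337 characters left out ...]
061]
holder_hole0 0.53 [0.654 0.046 0.013]
sleeve1 0.79 [ 0.48   0.387 -0.002]
sleeve1 0.75 [ 0.384  0.316 -0.003]
sleeve1 0.54 [0.424 0.203 0.   ]
sleeve1 0.52 [ 0.517  0.279 -0.003]
sleeve1 0.38 [ 0.435 -0.031  0.001]
plug1 0.56 [0.39  0.319 0.016]
plug1 0.53 [0.426 0.207 0.016]
plug1 0.27 [ 0.653  0.043 -0.002]
plug2 0.56 [0.39  0.319 0.016]
plug2 0.53 [0.426 0.207 0.016]
plug2 0.27 [ 0.653  0.043 -0.002]
orange_bin 0.95 [ 0.428 -0.211  0.003]
green_bin 0.93 [ 0.419 -0.382  0.005]
tray 0.68 [ 0.436 -0.026  0.01 ]
tray 0.61 [ 0.584 -0.279 -0.002]
bottle 0.42 [0.658 0.151 0.001]
cap1 0.96 [ 0.596  0.428 -0.001]
cap1 0.74 [ 0.668  0.283 -0.001]
1.5 [ 176.48873605   89.9959955  -112.00992893]
```

View pics/scene0.png

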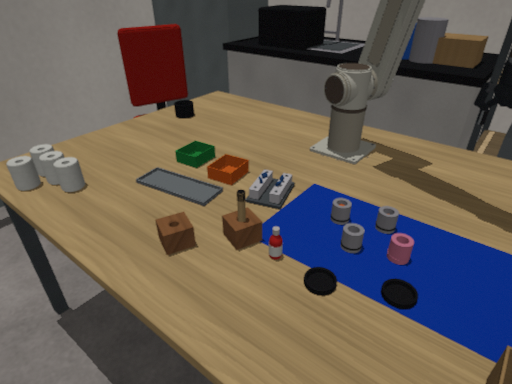

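```bash
python3 -c "
import cv2
i=cv2.imread('pics/top0.png');cv2.imwrite('pics/top0b.png',cv2.resize(i,(800,600),interpolation=cv2.INTER_CUBIC))"
```

```text
(no output)
```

View pics/top0b.png

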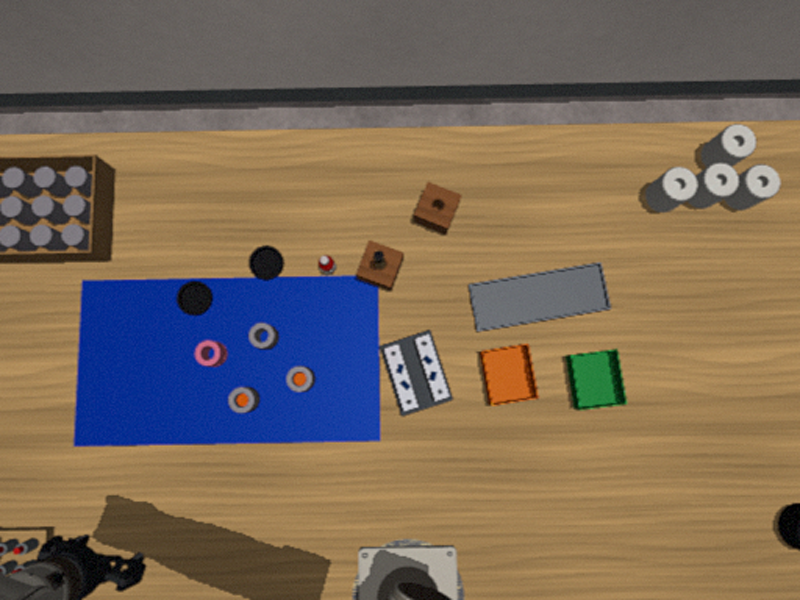

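The scene shows four sleeve-like objects, in 800x600 top pixels:
- Orange-plugged at (299,379).
- Orange-plugged at (242,399).
- Apparently empty at (262,335).
- Pink look-alike at (209,353), which I leave alone.

There are two holders, at (380,263) and (437,205). The first is farther left and has the dowel standing in it, so it is the one meant. I'll confirm with a rectified enlargement and refine the poses.

```bash
cat > h.py <<'E'
from cell import env, imaging
import cv2, numpy as np
from scipy.spatial.transform import Rotation as Ro
def rectify(c,z,x0,x1,y0,y1,s):
    """image of plane z, s px/m; up = +x, left = +y"""
    f=192/np.tan(np.radians(c["vertical_fov"]/2)); E=np.array(c["extrinsics"])
    K=np.array([[f,0,c["cx"]],[0,f,c["cy"]],[0,0,1]]); Ei=np.linalg.inv(E)
    w,h=int((y1-y0)*s),int((x1-x0)*s)
    A=np.array([[0,-1/s,x1],[-1/s,0,y1],[0,0,z],[0,0,1]])  # (u,v,1)->world
    H=K@Ei[:3]@A
    return cv2.warpPerspective(c["img"],H,(w,h),flags=cv2.INTER_CUBIC|cv2.WARP_INVERSE_MAP)
def find(q,near=None,r=0.06,n=3):
    """averaged place_of from both cameras, near a point"""
    out=[]
    for _ in range(n):
        for cam in("top","scene"):
            c=imaging.capture(cam); E=np.array(c["extrinsics"])
            for d in imaging.place_of(cam,q):
                p=(E@np.r_[d["position"],1])[:3]
                if near is None or np.hypot(*(p[:2]-np.array(near)[:2]))<r: out.append(p); break
    return np.median(out,0) if out else None, len(out)
def rot(a):
    a=np.radians(a); x=np.array([0,0,-1.]); z=np.array([np.cos(a),np.sin(a),0]); y=np.cross(z,x)
    return Ro.from_matrix(np.c_[x,y,z]).as_euler("xyz",degrees=True)
def pose(x,y,z,a):
    """joint move, tool down, jaws along angle a (deg, mod 180)"""
    best=None; q0=np.array(env.get_joints())
    for k in(a,a+180):
        q=env.inverse_kinematics([x,y,z],list(rot(k)))
        if q is not None:
            d=abs(np.array(q)-q0).max()+ (1000 if abs(q[5])>175 else 0)
            if best is None or d<best[0]: best=(d,q)
    if best is None: raise env.IKError(f"{x,y,z,a}")
    env.goto_joints(list(best[1]))
def lin(x,y,z,v=0.15,f=None): return env.line_to([x,y,z],velocity=v,until_force=f)
E
python3 - <<'E'
from h import *
c=imaging.capture("top")
a=rectify(c,.056,.34,.56,.15,.44,1300); cv2.imwrite("pics/slv.png",a)
S=2000
b=rectify(c,.044,.34,.53,-.12,.07,S)
hsv=cv2.cvtColor(b,cv2.COLOR_BGR2HSV)
m=((hsv[...,2]>150)&(hsv[...,1]<60)).astype(np.uint8)
k=max((x for x in cv2.findContours(m,0,2)[0]),key=cv2.contourArea)
cs=[x for x in cv2.findContours(m,0,2)[0] if cv2.contourArea(x)>10000]
for x in cs:
    r=cv2.minAreaRect(x); print("rail",(.53-r[0][1]/S).__round__(4),(.07-r[0][0]/S).__round__(4),np.array(r[1])/S,r[2])
r=cv2.minAreaRect(np.vstack(cs)); print("both",.53-r[0][1]/S,.07-r[0][0]/S,np.array(r[1])/S,r[2])
cv2.imwrite("pics/blk.png",np.hstack([b,cv2.resize(rectify(c,.06,.56,.80,-.13,.11,1580),(380,380))]))
def rect(nm,z,box,lo,hi):
    i=rectify(c,z,*box,S); h=cv2.cvtColor(i,cv2.COLOR_BGR2HSV)
    m=cv2.inRange(h,lo,hi); k=max(cv2.findContours(m,0,2)[0],key=cv2.contourArea); r=cv2.minAreaRect(k)
    print(nm,round(box[1]-r[0][1]/S,4),round(box[3]-r[0][0]/S,4),np.array(r[1])/S,r[2])
rect("orange",.045,(.33,.52,-.31,-.12),(3,120,60),(16,255,255))
rect("green",.045,(.33,.52,-.48,-.29),(50,100,30),(85,255,255))
rect("tray",.014,(.48,.70,-.46,-.10),(80,0,60),(125,80,200))
for q,n in [("block",(.436,-.027)),("nest",(.436,-.027)),("slot",(.436,-.027)),("sleeve1",(.424,.204)),("sleeve1",(.386,.318)),("sleeve1",(.517,.279)),("dowel",(.653,.045)),("dowel_grip",(.653,.045)),("holder_hole0",(.653,.045)),("tray",(.585,-.28))]:
    p,k=find(q,n,.04,2); print(q,None if p is None else p.round(4),k)
E
```

```text
rail 0.4258 0.0047 [0.1299342  0.03092885] 73.21016693115234
rail 0.4447 -0.0573 [0.12982819 0.03079105] 73.11320495605469
both 0.43516613769531254 -0.026253128051757807 [0.13001613 0.09567096] 73.11320495605469
orange 0.4277 -0.2081 [0.11660742 0.10883648] 82.38353729248047
green 0.4149 -0.3805 [0.10890889 0.10474208] 83.62467193603516
tray 0.5863 -0.283 [0.09759835 0.2778183 ] 81.47579193115234
block [ 0.4359 -0.0287  0.0008] 3
nest [ 0.4393 -0.0252  0.0432] 4
slot [ 0.4369 -0.0247  0.0086] 4
sleeve1 [ 0.4262  0.2065 -0.0005] 4
sleeve1 [ 0.3863  0.3186 -0.0015] 4
sleeve1 [ 0.5133  0.2795 -0.0017] 4
dowel [0.655  0.0469 0.0127] 2
dowel_grip [0.6557 0.0419 0.1061] 4
holder_hole0 [0.6525 0.0445 0.0612] 3
tray [ 0.5841 -0.2819 -0.0026] 4
```

View pics/slv.png

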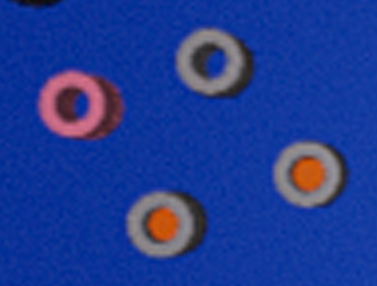

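View pics/blk.png

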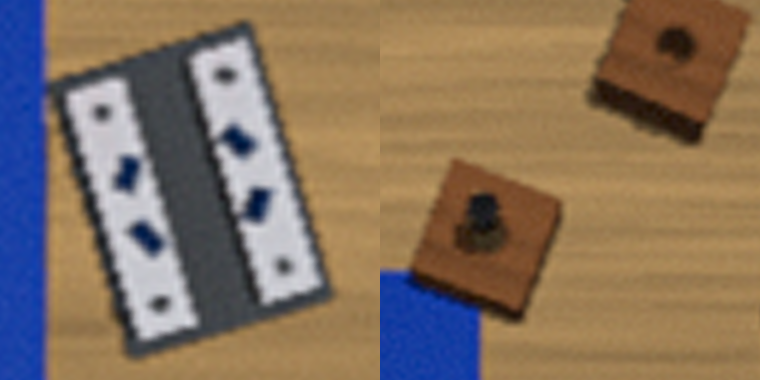

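The crop confirms it:
- **Sleeves:** the ones at crop (308,174) and (161,224) hold orange plugs, and the one at (213,62) is empty with blue showing through the bore. Pink is at (72,104).
- **Holder:** the dowel stands in the left one, at crop (482,232).
- **Block:** x axis at +16.9°. My block centre agrees with the nets to about 2 mm.

Next I move the first sleeve, using a two-direction centring grasp.

```bash
cat >> h.py <<'E'
NEST=np.array([.4360,-.0262]); BA=16.9; HOLE=np.array([.654,.0446]); TA=8.5; TRAY=np.array([.5855,-.2825])
ZS=.038
def pick_sleeve(x,y,a,z=ZS,grip=60,centre=True,a2=None):
    if centre:
        pose(x,y,z+.09,a+90); lin(x,y,z); env.grab(20); env.pause(.2); env.release(); lin(x,y,z+.07)
    pose(x,y,z+.09,a); lin(x,y,z); env.grab(grip); env.pause(.2)
    print("gap",round(env.get_finger_gap(),4)); lin(x,y,z+.15)
def to_nest():
    x,y=NEST; pose(x,y,.044+ZS+.09,BA); lin(x,y,.044+ZS+.012)
    hit=lin(x,y,.044+ZS-.001,.03,8); p=np.array(env.get_ee_pos())
    print("nest hit",hit,p.round(4),np.array(env.get_force()).round(1)); return p
E
python3 - <<'E'
from h import *
pick_sleeve(.4262,.2048,BA); p=to_nest(); print(env.get_time_s(),env.get_finger_gap())
c=imaging.capture("scene"); cv2.imwrite("pics/n1.png",cv2.resize(c["img"][130:250,200:360],(800,600),interpolation=cv2.INTER_CUBIC))
E
```

```text
gap 0.0487
nest hit True [ 0.4367 -0.0262  0.0833] [-1.  -0.   5.4]
15.4083 0.04863928282126252h.py:40: UserWarning: Gimbal lock detected. Setting third angle to zero since it is not possible to uniquely determine all angles.
  pose(x,y,z+.09,a+90); lin(x,y,z); env.grab(20); env.pause(.2); env.release(); lin(x,y,z+.07)
h.py:41: UserWarning: Gimbal lock detected. Setting third angle to zero since it is not possible to uniquely determine all angles.
  pose(x,y,z+.09,a); lin(x,y,z); env.grab(grip); env.pause(.2)
h.py:44: UserWarning: Gimbal lock detected. Setting third angle to zero since it is not possible to uniquely determine all angles.
  x,y=NEST; pose(x,y,.044+ZS+.09,BA); lin(x,y,.044+ZS+.012)
```

View pics/n1.png

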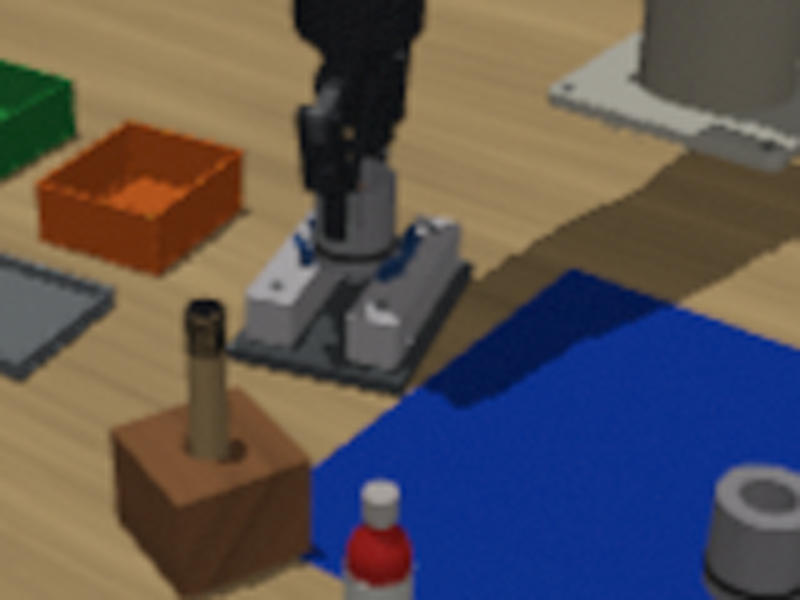

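The sleeve is seated between the guides, with the ring at (355,250) level just above the rail tops. I'll release it and fetch the dowel.

```bash
sed -i '1i import warnings; warnings.filterwarnings("ignore")' h.py; python3 - <<'E'
from h import *
env.release(); x,y=NEST; lin(x,y,.2)
F=lambda:np.array(env.get_force()).round(1)
x,y=HOLE; pose(x,y,.22,0); lin(x,y,.108); print("F0",F())
env.grab(30); env.pause(.3); print("F1",F(),"T",np.array(env.get_ft_torque()).round(2),"gap",env.get_finger_gap(),env.get_ee_pos(),env.get_time_s())
for cam in("top","scene"):
    c=imaging.capture(cam); E=np.array(c["extrinsics"])
    for q in("nest","sleeve1"):
        for d in imaging.place_of(cam,q)[:6]:
            p=(E@np.r_[d["position"],1])[:3]
            if np.hypot(*(p[:2]-NEST))<.03: print(cam,q,p.round(4))
cv2.imwrite("pics/n2.png",cv2.resize(imaging.capture("top")["img"][150:300,200:320],(480,600),interpolation=cv2.INTER_CUBIC))
E
```

```text
F0 [-0.2 -0.5  0.5]
F1 [ 0.5 -0.1  2.4] T [ 0.03 -0.1   0.02] gap 0.01929621782700669 [0.65428974 0.04462614 0.10825639] 19.575
top nest [ 0.4405 -0.0288  0.0399]
scene nest [ 0.434  -0.0244  0.0449]
scene sleeve1 [ 0.4352 -0.0258  0.0416]
```

View pics/n2.png

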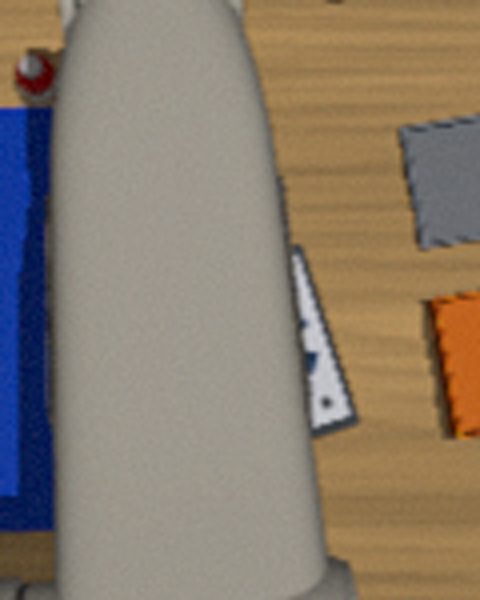

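```bash
cat >> h.py <<'E'
F=lambda:np.array(env.get_force()).round(1)
def push():
    x,y=HOLE; env.grab(100); env.pause(.2); lin(x,y,.225); f0=F()
    x,y=NEST; pose(x,y,.225,0); lin(x,y,.204)
    h=lin(x,y,.196,.04,6); print("mouth hit",h,env.get_ee_pos()[2],F())
    if h: return False
    for z in np.arange(.192,.143,-.004):
        h=lin(x,y,z,.05,45)
        if h or abs(F()-f0).max()>5: print(round(env.get_ee_pos()[2],4),F()-f0,h)
        if h: return False
    env.pause(.3); print("end",env.get_ee_pos(),F()-f0); lin(x,y,.225); print("free",F()-f0,env.get_finger_gap()); return True
def ret_dowel():
    x,y=HOLE; pose(x,y,.225,0); lin(x,y,.172); h=lin(x,y,.160,.04,8); print("mouth",h,F())
    if h: return False
    h=lin(x,y,.1085,.08,12); print("down",h,env.get_ee_pos(),F()); env.release(); lin(x,y,.2); return True
E
python3 - <<'E'
from h import *
print(push(), env.get_time_s())
c=imaging.capture("scene"); cv2.imwrite("pics/p1.png",cv2.resize(c["img"][130:250,200:360],(800,600),interpolation=cv2.INTER_CUBIC))
E
```

```text
mouth hit False 0.1959473194221161 [ 0.3  0.4 -0.3]
0.1812 [-0.3  0.   9.9] False
0.1776 [-1.8 -0.3 12.6] False
0.1737 [-1.2  0.5 12.6] False
0.1697 [-1.7 -0.6 12.4] False
0.1657 [-0.9 -0.2 13.3] False
0.1617 [-1.7  0.3 14. ] False
0.1575 [-0.7 -0.3 12.3] False
0.1528 [0.7 0.2 7.1] False
end [ 0.43608206 -0.02620229  0.14405825] [0.  0.1 1.2]
free [ 0.8 -0.3  0.2] 0.017885975037832038
True 27.075
```

View pics/p1.png

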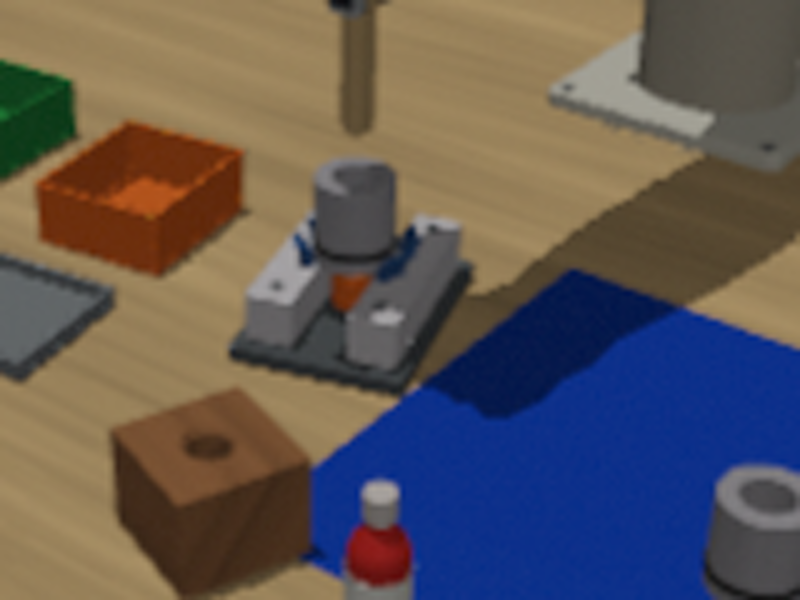

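The plug is out and standing in the slot at (350,292), and the bore is open. Next: dowel back, sleeve to the tray, then locate the plug.

```bash
cat >> h.py <<'E'
def to_tray(off):
    t=np.radians(TA); x,y=TRAY+off*np.array([-np.sin(t),np.cos(t)])
    pose(x,y,.15,TA); lin(x,y,ZS+.014); h=lin(x,y,ZS+.003,.03,8)
    print("tray",h,env.get_ee_pos(),F()); env.release(); env.pause(.2); lin(x,y,.16)
def pick_nest():
    pick_sleeve(*NEST,BA,z=.044+ZS,centre=False)
def snap(cam,name,r0,r1,c0,c1):
    c=imaging.capture(cam); i=c["img"][r0:r1,c0:c1]; s=min(800/(c1-c0),600/(r1-r0)); cv2.imwrite("pics/"+name,cv2.resize(i,None,fx=s,fy=s,interpolation=cv2.INTER_CUBIC)); return c
def look():
    """plug blob in slot (plane z=.036) and bin rims (z=.045) from the top camera"""
    c=imaging.capture("top"); S=2000; out={}
    for nm,z,(x0,x1,y0,y1),lo,hi in [("plug",.036,(.35,.52,-.08,.03),(3,120,60),(16,255,255)),("orange",.045,(.31,.53,-.33,-.10),(3,120,60),(16,255,255)),("green",.045,(.31,.53,-.50,-.27),(50,100,30),(85,255,255))]:
        m=cv2.inRange(cv2.cvtColor(rectify(c,z,x0,x1,y0,y1,S),cv2.COLOR_BGR2HSV),lo,hi)
        k=cv2.findContours(m,0,2)[0]
        if not k: out[nm]=None; continue
        r=cv2.minAreaRect(max(k,key=cv2.contourArea)); out[nm]=(round(x1-r[0][1]/S,4),round(y1-r[0][0]/S,4),(np.array(r[1])/S).round(3).tolist(),round(r[2],1))
    return out
E
python3 - <<'E'
from h import *
if ret_dowel():
    pick_nest(); to_tray(.095); print(env.get_time_s())
    pose(.45,-.1,.3,BA) if False else pose(.5,.15,.3,0)
    print(look()); snap("top","t2.png",120,300,200,420); snap("scene","s2.png",90,270,100,340)
E
```

```text
mouth False [-0.8  1.3 -0.4]
down True [0.65296877 0.04454582 0.1083031 ] [0.5 0.1 4.8]
gap 0.0488
tray True [ 0.57239723 -0.18888427  0.04335336] [-0.3 -0.7  4.6]
38.1833
{'plug': (0.4361, -0.0272, [0.029, 0.029], 63.4), 'orange': (0.4278, -0.2094, [0.116, 0.11], 81.8), 'green': (0.4148, -0.3805, [0.109, 0.105], 83.7)}
```

View pics/s2.png

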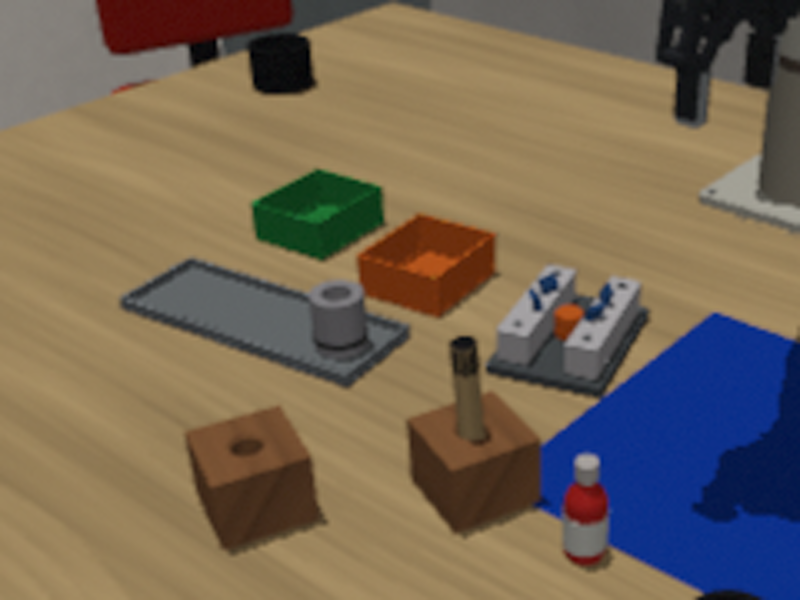

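The sleeve is upright in the tray at (338,315), the dowel is back in its holder at (468,390), and the plug stands in the slot at (568,322). Next: plug to the orange bin.

```bash
cat >> h.py <<'E'
def plug_to_bin(dx=0.):
    l=look(); print(l); x,y=l["plug"][:2]
    x,y=(np.array([x,y])+NEST)/2 if np.hypot(x-NEST[0],y-NEST[1])<.006 else (x,y)
    pose(x,y,.13,BA); lin(x,y,.06,.1); lin(x,y,.0335,.05,10); env.grab(30); env.pause(.2)
    g=env.get_finger_gap(); print("plug gap",g,env.get_ee_pos()); lin(x,y,.15)
    p,k=find("orange_bin",None,n=1); b=look()["orange"]; print("bin",p,k,b)
    bx,by=p[:2]+[dx,0]; pose(bx,by,.15,0); lin(bx,by,.071); print(env.get_finger_gap()); env.release(); env.pause(.3); lin(bx,by,.16)
E
python3 - <<'E'
from h import *
plug_to_bin(.015); pick_sleeve(.387,.3175,BA); p=to_nest(); print(env.get_time_s()); snap("scene","s3.png",90,270,160,400)
E
```

```text
{'plug': (0.436, -0.027, [0.029, 0.029], 63.4), 'orange': (0.4281, -0.2076, [0.116, 0.109], 81.8), 'green': (0.415, -0.3805, [0.109, 0.105], 83.7)}
plug gap 0.026502879807629727 [ 0.43617284 -0.02660153  0.03381835]
bin [ 0.42802633 -0.21165439  0.00348665] 2 (0.4279, -0.2078, [0.116, 0.11], 82.0)
0.02669180120185514
gap 0.0488
nest hit True [ 0.4368 -0.0263  0.0834] [0.1 0.4 4.2]
58.0083
```

View pics/s3.png

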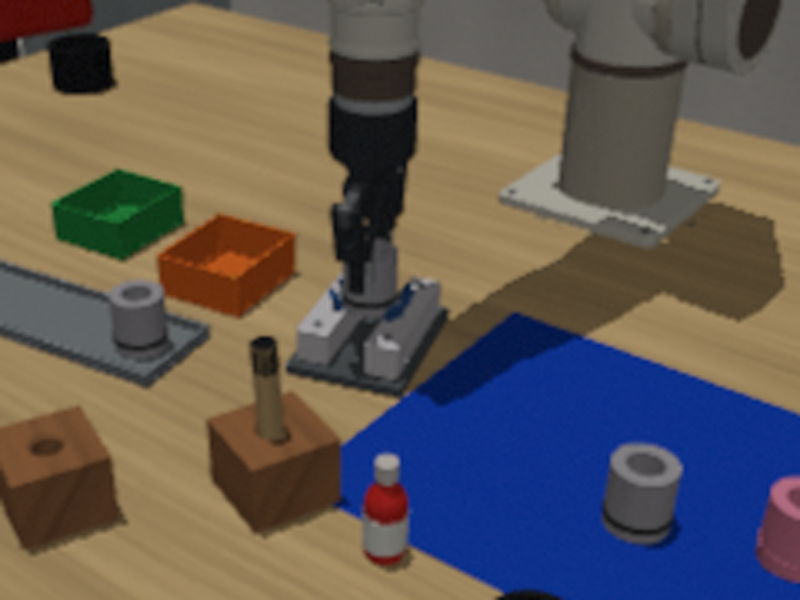

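Sleeve 2 is seated at (370,285). I'll run the same cycle, with checks between steps.

```bash
python3 - <<'E'
from h import *
env.release(); lin(*NEST,.2)
x,y=HOLE; pose(x,y,.22,0); lin(x,y,.108); env.grab(30); env.pause(.3); print("F",F(),env.get_finger_gap())
if push() and ret_dowel():
    pick_nest(); to_tray(.02); print(env.get_time_s())
    pose(.5,.15,.3,0); print(look()); snap("scene","s4.png",90,270,100,340)
E
```

```text
F [-0.4  0.6  2.2] 0.019524072561811507
mouth hit False 0.19596513642129063 [ 0.1 -0.  -0.4]
0.1772 [-0.7  1.2  8.3] False
0.1735 [-1.4  0.6 10.6] False
0.1696 [-1.2 -0.6 11.7] False
0.1656 [-1.9  0.  11.4] False
0.1616 [-2.1 -0.3 12.5] False
0.1574 [-1.7  0.3 10.7] False
0.1527 [ 0.3 -0.4  5.6] False
end [ 0.43607995 -0.0262186   0.14406728] [-0.2  0.2  0.3]
free [ 1.  -0.9  0.2] 0.017476139432458453
mouth False [0.2 0.2 0.4]
down True [0.65295232 0.04454879 0.10831523] [-0.6 -0.1  4.9]
gap 0.049
tray True [ 0.58345338 -0.26315703  0.04338457] [-0.3  0.1  3.5]
80.575
{'plug': (0.4361, -0.0272, [0.029, 0.029], 63.4), 'orange': (0.428, -0.2079, [0.116, 0.11], 82.2), 'green': (0.4149, -0.3805, [0.109, 0.105], 83.7)}
```

View pics/s4.png

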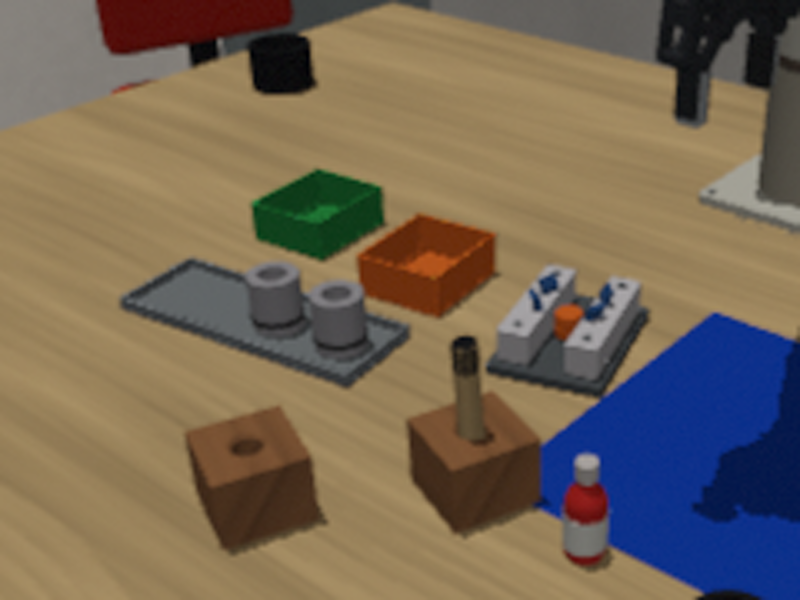

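```bash
python3 - <<'E'
from h import *
plug_to_bin(-.015); pick_sleeve(.5128,.2778,BA,centre=False); to_tray(-.055); pose(.3,.3,.3,0); print(env.get_time_s())
print(look()); snap("scene","s5.png",80,305,80,380); snap("top","t5.png",120,300,100,420)
E
```

```text
{'plug': (0.4365, -0.027, [0.028, 0.029], 90.0), 'orange': (0.4279, -0.2088, [0.116, 0.111], 82.0), 'green': (0.4149, -0.3805, [0.109, 0.105], 83.7)}
plug gap 0.026725437249224278 [ 0.43638491 -0.02658579  0.03381072]
bin [ 0.42725738 -0.21274409  0.00311084] 2 (0.4276, -0.2083, [0.115, 0.109], 82.1)
0.026582043674723527
gap 0.0492
tray True [ 0.59467166 -0.33724306  0.04428437] [-0.6  0.3  4.2]
101.7917
{'plug': (0.5034, 0.0104, [0.002, 0.003], 45.0), 'orange': (0.4279, -0.2087, [0.115, 0.109], 81.9), 'green': (0.4149, -0.3805, [0.109, 0.105], 83.7)}
```

View pics/s5.png

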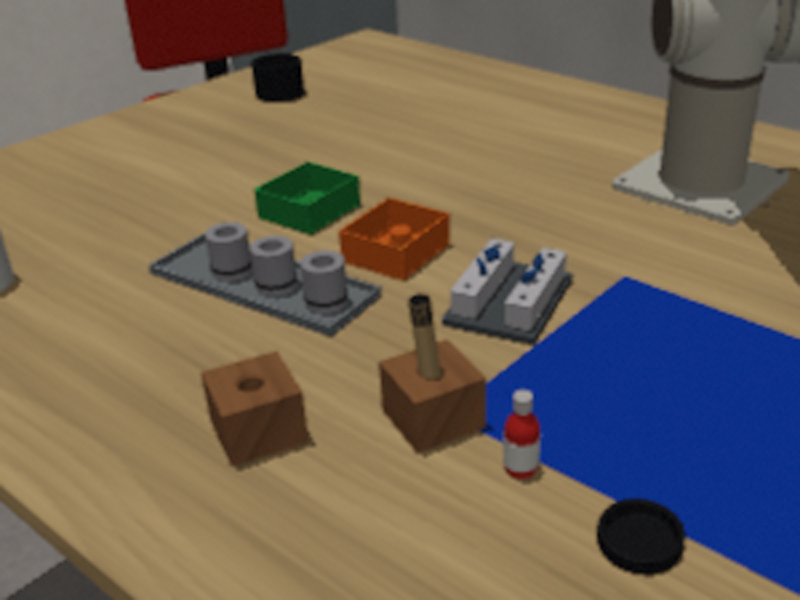

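View pics/t5.png

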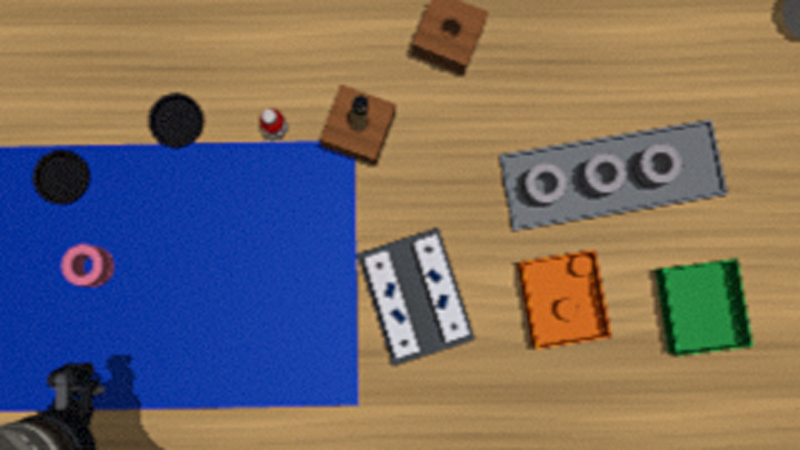

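Both plugs show in the orange bin at top crop (581,265) and (566,310). The three empty sleeves stand in the tray at (545,185), (606,174) and (660,164). The dowel is in its holder at (358,115), and the bottle, caps and pink part are where they started. I'm handing in.

```bash
python3 -c "
from h import *
print(F(),env.get_time_s()); env.hand_in()"
```

```text
[-0.3 -0.4 -0.3] 101.9417
the job is handed in; nothing more can be done
```

The job is done and handed in at 102 s of the 210 s allowed; the hand-in reports no verdict. Two sleeves held orange plugs. The third was empty at the start, so there was no green plug to bin.

- **Plugs:** I drove both out with the dowel in the push-out block, at up to about 14 N, and put them in the orange bin. The last pictures show both lying there.
- **Sleeves:** All three stand upright and empty in the grey tray.
- **Dowel and bystanders:** The dowel stands in its holder, the one farthest left. The bottle, both caps and the pink look-alike are where they started.
- **Small disagreements:**
  - Each sleeve stopped about 1.3 mm above nominal height in the nest and in the tray, and both pushes still went through normally.
  - My rim fit and the networks differed by about 4 mm on the orange bin's position, which was well within tolerance for dropping the plugs.
  - The dowel leans slightly in its loose hole.

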